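Top up the jam jar carrier

ROBOT

A 6-joint arm with a two-finger parallel gripper is mounted at the origin on the work surface. World frame = base frame: x ahead of the robot, y to its left, z up, the work surface at z = 0. Lengths are in mm, angles in degrees, forces in N, time in s.
With the tool pointing down it reaches from about 300 to 850 mm from the base axis. Payload 4.2 kg.
Tool frame: the origin (TCP) lies at the very end of the fingers, on their centre line; the grasp point (between the pads) lies 19 mm behind it (env.grasp_offset is the distance from the TCP to the grasp point, in mm); z points along the fingers, y is the line along which they close (so a half turn about z gives the same grasp; the last joint's range is limited). The gripper opens to 91 mm and grips with 3 to 60 N. Pads are 32 mm wide; open, the fingers measure 118 mm over their backs; the gripper's body (76 mm by 178 mm) begins 60 mm behind the grasp point.
Start: joints at [71.104, 18.312, 89.639, -0, 72.044, -1.146], TCP at [175.302, 547.643, 213.976] pointing down, gripper open.
Joint ranges: [-177.97, 177.97], [-48.28, 115.42], [12.27, 149.76], [-77.06, 257.06], [2.81, 150.46], [-146.56, 146.56]. Speed limits (degrees/s): [147.25, 147.25, 180, 180, 180, 180].

INTERFACE

Orientations are given as [roll, pitch, yaw] about the fixed x, y, z axes, in that order (R = Rz(yaw) Ry(pitch) Rx(roll)).
In Python, from workcell import env gives the robot as it stands. The module is installed in compiled form; this text tells all that it offers.
- The arm moves only by the tool send_rows, never from a script. Its argument "motion" is a list of rows, each an object of numbers: "tx", "ty", "tz": the shift along the tool's x, y, z in units of 500 mm (1.0 is 500 mm); "rx", "ry", "rz": the turn, a rotation vector about the tool's x, y, z in units of 30 degrees (1.0 is 30 degrees); "gripper": the closure, from -1 (fully open) to 1 (shut). In form: [{"tx": .., "ty": .., "tz": .., "rx": .., "ry": .., "rz": .., "gripper": ..}, ...]. A call has 1 to 12 rows; each row shifts and turns the commanded pose from where the row before left it, along the tool's axes as they then stand; what a row does not reach is not made up. A row lasts 1/8 s, in which the tool goes at most 62.5 mm and 10.7 degrees, less where a joint would pass 70% of its speed; a pose out of reach is approached as far as the arm can. A call with a number of a shift or a turn outside -1 to 1 is refused whole. A call with a gripper value outside its range is refused whole. The fingers move at their own pace and stop on an object; "grip_force" is the grip in N (left out, the last holds). Time passes only in rows, so rows that do not move let the fingers close. It gives the time, the measured TCP pose, the force, the opening and the grip force at its end, in the units of the state.
- env.state(): the state, without advancing time (a new reading comes with each control period).
- env.grab_frame(name): name is "side" or "top"; returns a dict with "frame" (480x640x3 uint8, red, green, blue), "vertical_fov" (degrees; the focal length in pixels is half the picture's height over the tangent of half this angle, whatever the lens; pixels are square), "cx", "cy" (the principal point, pixels), "k1" (the pictures are not rectified: a ray, as slopes to the right and down, at radius r is drawn at 1 + k1 r^2 times it, then the intrinsics apply), "rvec" (rotation vector, rad) and "tvec" (3), from world to camera coordinates, as OpenCV has them. Camera axes: x right, y down, z forward; pixel columns grow to the right and rows downward; lengths in mm; the calibration is good to about 2 mm. A picture is of the moment at which its call begins. There is no depth.
- env.job_done(): hands the job in; it is judged then, once.
The state is a dict: "time_s": time; "qpos": joint angles; "qvel": joint speeds; "effort": joint torques, N m; "ee_pos": TCP position; "ee_rot": TCP orientation; "force": force on the tool from outside, world axes, zero at the start; "torque": the same for the moment, N m; "gripper_width": finger opening in mm; "gripper_force": force on a finger pad.
Only numpy, scipy, OpenCV 4.12 (cv2) and the standard library are available. Lean on these libraries where they do the work, as an engineer would, in place of code of your own. Each camera call takes 0.05 s, during which the arm holds its last target. There are 200 camera calls.

TASK

The low wooden carrier beside the pastries has three round holes in its covered top and only one jam jar in it. Fill its two empty holes with the two loose jam jars of that same size standing among the other things on the counter, one in each, upright and right down on the carrier's floor, set down gently rather than dropped in. Leave the jar that is already in the carrier where it is.

Things in the scene. Friction and masses are not known exactly. Their poses are not given: they have to be found in the camera images.
- carrier: Fixed wooden box, 115 (x) by 300 (y) by 42 mm tall, turned up to 20 degrees. Its 8 mm cover has three round 78 mm holes in a row at y = -95, 0, +95 mm, x = 0; one is filled, two are empty. Inside floor, where jars stand: 6 mm above the counter. Origin: centre of underside, z up. Jars in it stand 35 mm apart along the row; free finger room lies across the row (its x).
- jar_in: The jar already in the carrier, in any one of its three holes: red jam jar with paper band and flat steel lid: round, 60 mm diameter, straight-sided from its foot up to 84 mm, 105 mm tall overall, 0.2 to 0.45 kg. Origin: centre of its underside, z up its axis. 
- jar_1: Loose jar standing on the counter: red jam jar with paper band and flat steel lid: round, 60 mm diameter, straight-sided from its foot up to 84 mm, 105 mm tall overall, 0.2 to 0.45 kg. Origin: centre of its underside, z up its axis. Among bystanders (slim 130 mm tall bottle, much smaller jar, mug, low tin), centres over 100 mm apart.
- jar_2: The second loose jar on the counter, just like jar_1: red jam jar with paper band and flat steel lid: round, 60 mm diameter, straight-sided from its foot up to 84 mm, 105 mm tall overall, 0.2 to 0.45 kg. Origin: centre of its underside, z up its axis. 

How it is judged (in metres and radians):
At the end, for the whole second after the job is handed in: Both loose jars and the jar that was there before stand in the carrier's holes, one in each (either loose jar in either empty hole): underside within 8 mm of the carrier's floor, within 10 degrees of upright, at rest (z of jar_1 in the frame of carrier between -0.004 and 0.014 m and x of jar_1 in the frame of carrier between -0.03 and 0.03 m and y of jar_1 in the frame of carrier between -0.125 and 0.125 m and angle between each of jar_1, jar_2, jar_in's own z axis and vertical below 0.17 rad and linear speed of each of jar_1, jar_2, jar_in below 0.03 m/s and z of jar_2 in the frame of carrier between -0.004 and 0.014 m and x of jar_2 in the frame of carrier between -0.03 and 0.03 m and y of jar_2 in the frame of carrier between -0.125 and 0.125 m and z of jar_in in the frame of carrier between -0.004 and 0.014 m and x of jar_in in the frame of carrier between -0.03 and 0.03 m and y of jar_in in the frame of carrier between -0.125 and 0.125 m); the robot touches nothing.
It fails at once if a jar is dropped into a hole: it moves at more than 0.6 m/s while its foot is below the carrier's cover (a fall of about 20 mm) ((z of jar_1 in the frame of carrier between -0.005 and 0.04 m and x of jar_1 in the frame of carrier between -0.05 and 0.05 m and y of jar_1 in the frame of carrier between -0.14 and 0.14 m and linear speed of jar_1 above 0.6 m/s) or (z of jar_2 in the frame of carrier between -0.005 and 0.04 m and x of jar_2 in the frame of carrier between -0.05 and 0.05 m and y of jar_2 in the frame of carrier between -0.14 and 0.14 m and linear speed of jar_2 above 0.6 m/s)).
It fails at once if the jar already in the carrier is lifted more than 25 mm off its floor (z of jar_in in the frame of carrier above 0.031 m).
It also fails if it takes over 58 s, if anything falls off the work surface, if the arm or the gripper's body presses on something with over 40 N, if the wrist force passes 120 N, or if a joint passes its speed limit or range.

## Working session

There is one attempt and no reset: what is moved stays moved. The work goes in short steps, Python scripts to look and compute and a tool call to move; the robot and the scene stay as the last step left them, time stands still between calls to the robot, and variables do not carry over. Pictures are saved under pics/ and viewed, at most 10 in all, crops included, and the job is handed in when it is done.

Besides the shell and the picture viewer there is one more tool, called after "Emit:" as name(argument=value, ...), one argument or row to a line, values as JSON. send_rows: Moves the arm, as the interface text tells. Shifts and turns lie within -1 to 1; 1 stands for 500 mm of shift or 30 degrees of turn. Its arguments: {"type":"object","properties":{"motion":{"type":"array"},"grip_force":{"type":"number"}},"required":["motion"]}

```bash
mkdir -p pics; cat > h.py <<'E'
import numpy as np, cv2
from workcell import env
def cam(name):
    f=env.grab_frame(name); h=f["frame"].shape[0]
    fl=h/2/np.tan(np.radians(f["vertical_fov"])/2)
    K=np.array([[fl,0,f["cx"]],[0,fl,f["cy"]],[0,0,1.]])
    return f,K,np.array([f["k1"],0,0,0.]),np.array(f["rvec"],float),np.array(f["tvec"],float)
def px2w(c,pts,z):
    f,K,D,r,t=c; R=cv2.Rodrigues(r)[0]; o=-R.T@t
    n=cv2.undistortPoints(np.array(pts,float).reshape(-1,1,2),K,D).reshape(-1,2)
    d=np.c_[n,np.ones(len(n))]@R
    s=(np.broadcast_to(z,len(n))-o[2])/d[:,2]
    return o+s[:,None]*d
def w2px(c,P):
    f,K,D,r,t=c
    return cv2.projectPoints(np.array(P,float).reshape(-1,1,3),r,t,K,D)[0].reshape(-1,2)
def save(c,n): cv2.imwrite("pics/"+n,cv2.cvtColor(c[0]["frame"],cv2.COLOR_RGB2BGR))
E
python3 - <<'E'
from h import *
for n in("top","side"):
    c=cam(n);save(c,n+"0.png");R=cv2.Rodrigues(c[3])[0];print(n,c[1],c[2],-R.T@c[4],R[2])
print(env.state())
E
```

```text
top [[446.6656362    0.         321.43266025]
 [  0.         446.6656362  244.49351556]
 [  0.           0.           1.        ]] [-0.02509855  0.          0.          0.        ] [430.94497621 -57.51587297 871.45940815] [ 0.09111223  0.01497041 -0.9957281 ]
side [[583.30063097   0.         313.19114976]
 [  0.         583.30063097 244.0718562 ]
 [  0.           0.           1.        ]] [-0.16759189  0.          0.          0.        ] [ -31.35642779 -609.21720618  798.93920567] [ 0.51122719  0.51513856 -0.68795278]
{'time_s': 0.1, 'qpos': array([ 7.11028829e+01,  1.83480235e+01,  8.96991937e+01, -1.67851571e-04,
        7.20417509e+01, -1.14656922e+00]), 'qvel': array([-0.00356154, -0.1059412 , -0.13886248, -0.10889766, -0.00885765,
        0.02662661]), 'effort': array([ 9.75547596e-05, -4.13339567e+01, -2.32507020e+01,  7.30249914e-02,
        4.23764263e-02, -5.09167842e-05]), 'ee_pos': array([175.16697426, 547.21008609, 213.20538646]), 'ee_rot': array([-1.79911047e+02, -1.62069400e-03,  1.62249503e+02]), 'force': array([-0.32614262,  0.08951127,  0.5183129 ]), 'torque': array([ 0.02368806, -0.00364417,  0.08978594]), 'gripper_force': 0.0, 'gripper_width': 91.2769734610032}
```

View pics/top0.png

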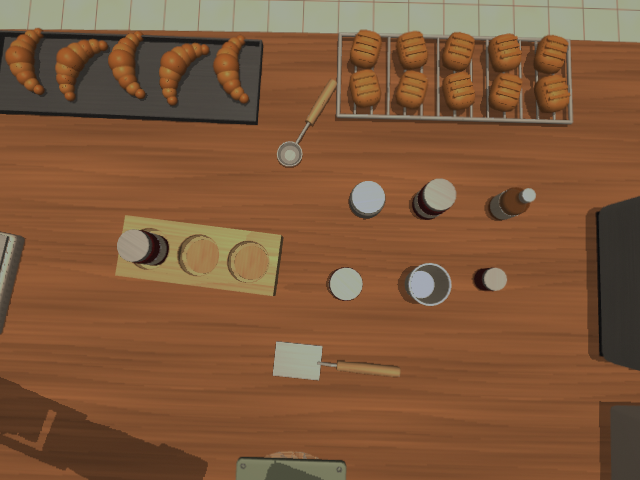

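View pics/side0.png

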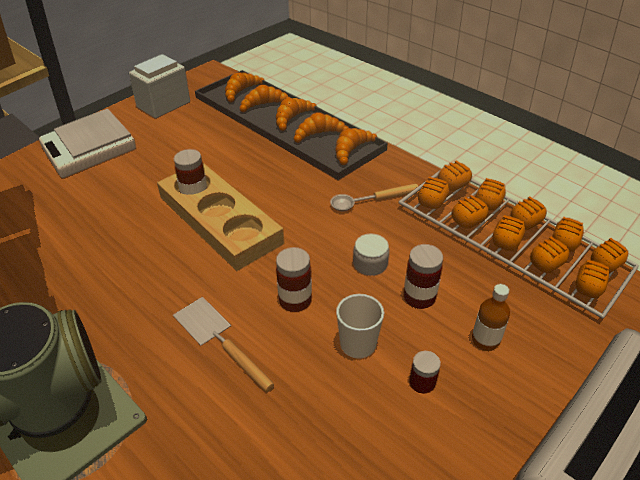

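The top view shows the carrier around (200,255), with its left hole filled and empty holes at about (200,256) and (249,261). The full-size jar lids are at about (346,284) and (438,194), which matches the side view at (294,278) and (423,275). The tin, mug, bottle and mini jar stand between them. I'll enlarge both areas for better readings.

```bash
python3 - <<'E'
import cv2,numpy as np
a=cv2.imread("pics/top0.png")
A=cv2.resize(a[205:305,100:300],None,fx=4,fy=4,interpolation=cv2.INTER_CUBIC)
B=cv2.resize(a[165:305,320:470],None,fx=4,fy=4,interpolation=cv2.INTER_CUBIC)
cv2.imwrite("pics/A.png",A);cv2.imwrite("pics/B.png",B)
E
```

```text
(no output)
```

View pics/A.png

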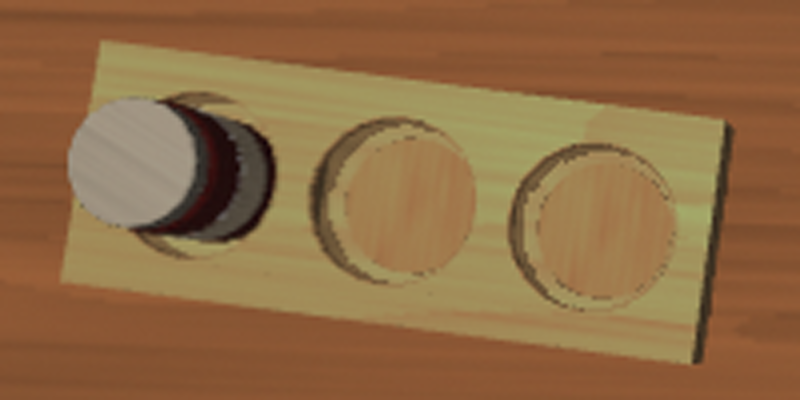

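View pics/B.png

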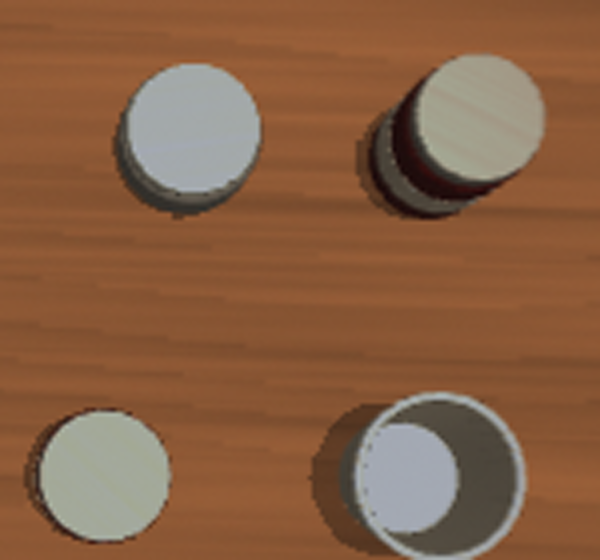

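Readings in crop A (4x, offset 100,205): cover corners (100,41), (727,120), (695,363), (61,283), and hole centres (394,200) and (593,227). In crop B (4x, offset 320,165), the lid centres are at (480,118) and (105,475).

```bash
python3 - <<'E'
from h import *
c=cam("top");s=cam("side")
A=lambda x,y:(100+(x+.5)/4-.5,205+(y+.5)/4-.5)
B=lambda x,y:(320+(x+.5)/4-.5,165+(y+.5)/4-.5)
k=px2w(c,[A(100,41),A(727,120),A(695,363),A(61,283),A(394,200),A(593,227)],42)
print(k.round(1)); m=k[:4].mean(0); print("centre",m, (k[4]+ (k[4]-k[5])).round(1))
v=k[4]-k[5]; print("yaw",np.degrees(np.arctan2(-v[0],v[1])), np.linalg.norm(v)); v=(k[0]+k[3]-k[1]-k[2])/2; print("yaw",np.degrees(np.arctan2(-v[0],v[1])),np.linalg.norm(v))
print("lids",px2w(c,[B(480,118),B(105,475),A(132,162)],105).round(1), "tin~",px2w(c,[B(193,128)],40),"mug",px2w(c,[B(440,476)],90))
L=px2w(c,[B(480,118),B(105,475)],105)
print("side proj",w2px(s,L),w2px(s,k[4:]))
E
```

```text
[[552.7 329.7  42. ]
 [523.3  30.4  42. ]
 [409.9  41.   42. ]
 [437.8 340.2  42. ]
 [481.3 185.   42. ]
 [471.4  91.1  42. ]]
centre [480.89381677 185.35471346  42.        ] [491.2 279.   42. ]
yaw -6.013671556453352 94.49378577023982
yaw -5.46874292100935 300.6310664220932
lids [[ 594.8 -248.9  105. ]
 [ 435.6  -89.7  105. ]
 [ 490.7  282.4  105. ]] tin~ [[ 600.16101217 -129.93753811   40.        ]] mug [[ 439.41004791 -236.05258103   90.        ]]
side proj [[425.92259286 255.4113271 ]
 [293.10131757 258.64248408]] [[216.90941824 204.27784534]
 [243.00531743 227.39146019]]
```

Jars: near (435.6,-89.7) and far (595,-249). Carrier centre is (481,185), yaw about -5.7°, with the empty holes at (481,185) and (471.5,91). The fingers will close along world x (yaw 90), so tool x is world y, tool y is world x and tool z points down.

Emit:
send_rows(
  motion=[
    {"rz": 0.301,"gripper": -1},
    {"rz": 0.301,"gripper": -1},
    {"rz": 0.301,"gripper": -1},
    {"rz": 0.301,"gripper": -1},
    {"rz": 0.301,"gripper": -1},
    {"rz": 0.301,"gripper": -1},
    {"rz": 0.301,"gripper": -1},
    {"rz": 0.301,"gripper": -1},
    {"tx": -0.05,"ty": 0.02,"gripper": -1},
    {"tx": -0.09,"ty": 0.037,"gripper": -1},
    {"tx": -0.09,"ty": 0.037,"gripper": -1},
    {"tx": -0.09,"ty": 0.037,"gripper": -1},
  ],
)

```text
invalid input at $.motion[0]: expected keys tx, ty, tz, rx, ry, rz, gripper
```

Emit:
send_rows(
  motion=[
    {"tx": -0.09,"ty": 0.037,"gripper": -1},
    {"tx": -0.09,"ty": 0.037,"gripper": -1},
    {"tx": -0.09,"ty": 0.037,"gripper": -1},
    {"tx": -0.09,"ty": 0.037,"gripper": -1},
    {"tx": -0.09,"ty": 0.037,"gripper": -1},
    {"tx": -0.09,"ty": 0.037,"gripper": -1},
    {"tx": -0.09,"ty": 0.037,"gripper": -1},
    {"tx": -0.09,"ty": 0.037,"gripper": -1},
    {"tx": -0.09,"ty": 0.037,"gripper": -1},
    {"tx": -0.09,"ty": 0.037,"gripper": -1},
    {"tx": -0.045,"ty": 0.02,"gripper": -1},
    {"gripper": -1},
  ],
)

```text
invalid input at $.motion[0]: expected keys tx, ty, tz, rx, ry, rz, gripper
```

All seven keys are required in every row.

Emit:
send_rows(
  motion=[
    {"tx": 0,"ty": 0,"tz": 0,"rx": 0,"ry": 0,"rz": 0.301,"gripper": -1},
    {"tx": 0,"ty": 0,"tz": 0,"rx": 0,"ry": 0,"rz": 0.301,"gripper": -1},
    {"tx": 0,"ty": 0,"tz": 0,"rx": 0,"ry": 0,"rz": 0.301,"gripper": -1},
    {"tx": 0,"ty": 0,"tz": 0,"rx": 0,"ry": 0,"rz": 0.301,"gripper": -1},
    {"tx": 0,"ty": 0,"tz": 0,"rx": 0,"ry": 0,"rz": 0.301,"gripper": -1},
    {"tx": 0,"ty": 0,"tz": 0,"rx": 0,"ry": 0,"rz": 0.301,"gripper": -1},
    {"tx": 0,"ty": 0,"tz": 0,"rx": 0,"ry": 0,"rz": 0.301,"gripper": -1},
    {"tx": 0,"ty": 0,"tz": 0,"rx": 0,"ry": 0,"rz": 0.301,"gripper": -1},
    {"tx": -0.05,"ty": 0.02,"tz": 0,"rx": 0,"ry": 0,"rz": 0,"gripper": -1},
    {"tx": -0.09,"ty": 0.037,"tz": 0,"rx": 0,"ry": 0,"rz": 0,"gripper": -1},
    {"tx": -0.09,"ty": 0.037,"tz": 0,"rx": 0,"ry": 0,"rz": 0,"gripper": -1},
    {"tx": -0.09,"ty": 0.037,"tz": 0,"rx": 0,"ry": 0,"rz": 0,"gripper": -1},
  ],
)

```text
time_s: 1.7
ee_pos: [241.1, 386.2, 213.8]
ee_rot: [180.0, 0.0, 90.0]
force: [0.7, 1.5, 0.1]
gripper_width: 91.3
gripper_force: 0.0
```

Emit:
send_rows(
  motion=[
    {"tx": -0.09,"ty": 0.037,"tz": 0,"rx": 0,"ry": 0,"rz": 0,"gripper": -1},
    {"tx": -0.09,"ty": 0.037,"tz": 0,"rx": 0,"ry": 0,"rz": 0,"gripper": -1},
    {"tx": -0.09,"ty": 0.037,"tz": 0,"rx": 0,"ry": 0,"rz": 0,"gripper": -1},
    {"tx": -0.09,"ty": 0.037,"tz": 0,"rx": 0,"ry": 0,"rz": 0,"gripper": -1},
    {"tx": -0.09,"ty": 0.037,"tz": 0,"rx": 0,"ry": 0,"rz": 0,"gripper": -1},
    {"tx": -0.09,"ty": 0.037,"tz": 0,"rx": 0,"ry": 0,"rz": 0,"gripper": -1},
    {"tx": -0.09,"ty": 0.037,"tz": 0,"rx": 0,"ry": 0,"rz": 0,"gripper": -1},
    {"tx": -0.09,"ty": 0.037,"tz": 0,"rx": 0,"ry": 0,"rz": 0,"gripper": -1},
    {"tx": -0.09,"ty": 0.037,"tz": 0,"rx": 0,"ry": 0,"rz": 0,"gripper": -1},
    {"tx": -0.09,"ty": 0.037,"tz": 0,"rx": 0,"ry": 0,"rz": 0,"gripper": -1},
    {"tx": -0.045,"ty": 0.02,"tz": 0,"rx": 0,"ry": 0,"rz": 0,"gripper": -1},
    {"tx": 0,"ty": 0,"tz": 0,"rx": 0,"ry": 0,"rz": 0,"gripper": -1},
  ],
)

```text
time_s: 3.2
ee_pos: [436.2, -86.0, 213.6]
ee_rot: [-180.0, -0.0, 89.8]
force: [-0.5, -0.3, 0.5]
gripper_width: 91.2
gripper_force: 0.0
```

Emit:
send_rows(
  motion=[
    {"tx": -0.0074,"ty": -0.001,"tz": 0.06,"rx": 0,"ry": 0,"rz": 0,"gripper": -1},
    {"tx": 0,"ty": 0,"tz": 0.08,"rx": 0,"ry": 0,"rz": 0,"gripper": -1},
    {"tx": 0,"ty": 0,"tz": 0.08,"rx": 0,"ry": 0,"rz": 0,"gripper": -1},
    {"tx": 0,"ty": 0,"tz": 0.06,"rx": 0,"ry": 0,"rz": 0,"gripper": -1},
    {"tx": 0,"ty": 0,"tz": 0.035,"rx": 0,"ry": 0,"rz": 0,"gripper": -1},
    {"tx": 0,"ty": 0,"tz": 0.017,"rx": 0,"ry": 0,"rz": 0,"gripper": -1},
    {"tx": 0,"ty": 0,"tz": 0,"rx": 0,"ry": 0,"rz": 0,"gripper": -1},
    {"tx": 0,"ty": 0,"tz": 0,"rx": 0,"ry": 0,"rz": 0,"gripper": 1},
    {"tx": 0,"ty": 0,"tz": 0,"rx": 0,"ry": 0,"rz": 0,"gripper": 1},
    {"tx": 0,"ty": 0,"tz": 0,"rx": 0,"ry": 0,"rz": 0,"gripper": 1},
    {"tx": 0,"ty": 0,"tz": 0,"rx": 0,"ry": 0,"rz": 0,"gripper": 1},
    {"tx": 0,"ty": 0,"tz": 0,"rx": 0,"ry": 0,"rz": 0,"gripper": 1},
  ],
  grip_force=25,
)

```text
time_s: 4.7
ee_pos: [434.9, -88.5, 48.2]
ee_rot: [-180.0, -0.0, 90.0]
force: [-2.4, 0.0, 5.7]
gripper_width: 59.7
gripper_force: 25.0
```

Emit:
send_rows(
  motion=[
    {"tx": 0,"ty": 0,"tz": -0.04,"rx": 0,"ry": 0,"rz": 0,"gripper": 1},
    {"tx": 0,"ty": 0,"tz": -0.08,"rx": 0,"ry": 0,"rz": 0,"gripper": 1},
    {"tx": 0,"ty": 0,"tz": -0.06,"rx": 0,"ry": 0,"rz": 0,"gripper": 1},
    {"tx": 0.04,"ty": 0.012,"tz": 0,"rx": 0,"ry": 0,"rz": 0,"gripper": 1},
    {"tx": 0.09,"ty": 0.014,"tz": 0,"rx": 0,"ry": 0,"rz": 0,"gripper": 1},
    {"tx": 0.09,"ty": 0.014,"tz": 0,"rx": 0,"ry": 0,"rz": 0,"gripper": 1},
    {"tx": 0.09,"ty": 0.014,"tz": 0,"rx": 0,"ry": 0,"rz": 0,"gripper": 1},
    {"tx": 0.09,"ty": 0.014,"tz": 0,"rx": 0,"ry": 0,"rz": 0,"gripper": 1},
    {"tx": 0.09,"ty": 0.014,"tz": 0,"rx": 0,"ry": 0,"rz": 0,"gripper": 1},
    {"tx": 0.057,"ty": 0.01,"tz": 0,"rx": 0,"ry": 0,"rz": 0,"gripper": 1},
    {"tx": 0,"ty": 0,"tz": 0,"rx": 0,"ry": 0,"rz": 0.19,"gripper": 1},
    {"tx": 0,"ty": 0,"tz": 0,"rx": 0,"ry": 0,"rz": 0,"gripper": 1},
  ],
)

```text
time_s: 6.2
ee_pos: [481.1, 185.3, 137.2]
ee_rot: [-179.9, 0.0, 84.4]
force: [-0.9, 0.8, -2.5]
gripper_width: 59.4
gripper_force: 25.0
```

```bash
python3 - <<'E'
from h import *
s=env.state();print(s["ee_pos"],s["ee_rot"],s["gripper_width"],s["force"])
c=cam("side");save(c,"side1.png")
a=cv2.imread("pics/side1.png")
cv2.imwrite("pics/s1.png",cv2.resize(a[80:280,120:320],None,fx=3,fy=3,interpolation=cv2.INTER_CUBIC))
p=s["ee_pos"]; print((w2px(c,[[p[0],p[1],p[2]-48],[481,185,42],[481,185,6],[p[0],p[1],p[2]-6]])-[120,80])*3)
E
```

```text
[481.08579734 185.30905848 137.19156053] [-1.79944017e+02  1.72475452e-02  8.44130015e+01] 59.38419695866487 [-0.92842361  0.84154863 -2.52394002]
[[281.17367841 318.27350507]
 [290.44468045 373.05058669]
 [297.12347047 412.78931853]
 [272.76435852 267.30478895]]
```

View pics/s1.png

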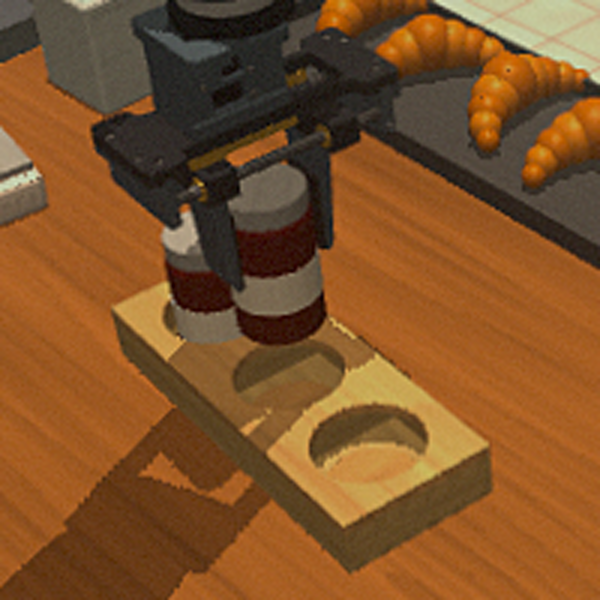

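The jar foot (282,320 in the crop) lines up with the middle hole (288,374), as predicted by projection. I'll lower it.

Emit:
send_rows(
  motion=[
    {"tx": 0,"ty": 0,"tz": 0.04,"rx": 0,"ry": 0,"rz": 0,"gripper": 1},
    {"tx": 0,"ty": 0,"tz": 0.045,"rx": 0,"ry": 0,"rz": 0,"gripper": 1},
    {"tx": 0,"ty": 0,"tz": 0.035,"rx": 0,"ry": 0,"rz": 0,"gripper": 1},
    {"tx": 0,"ty": 0,"tz": 0.02,"rx": 0,"ry": 0,"rz": 0,"gripper": 1},
    {"tx": 0,"ty": 0,"tz": 0.012,"rx": 0,"ry": 0,"rz": 0,"gripper": 1},
    {"tx": 0,"ty": 0,"tz": 0.006,"rx": 0,"ry": 0,"rz": 0,"gripper": 1},
    {"tx": 0,"ty": 0,"tz": 0.005,"rx": 0,"ry": 0,"rz": 0,"gripper": 1},
    {"tx": 0,"ty": 0,"tz": 0,"rx": 0,"ry": 0,"rz": 0,"gripper": 1},
  ],
)

```text
time_s: 7.25
ee_pos: [481.5, 185.1, 56.6]
ee_rot: [180.0, -0.0, 84.3]
force: [0.5, 0.4, -1.5]
gripper_width: 59.8
gripper_force: 25.0
```

Emit:
send_rows(
  motion=[
    {"tx": 0,"ty": 0,"tz": 0.003,"rx": 0,"ry": 0,"rz": 0,"gripper": 1},
    {"tx": 0,"ty": 0,"tz": 0.003,"rx": 0,"ry": 0,"rz": 0,"gripper": 1},
    {"tx": 0,"ty": 0,"tz": 0,"rx": 0,"ry": 0,"rz": 0,"gripper": 1},
  ],
)

```text
time_s: 7.62
ee_pos: [481.6, 185.1, 54.2]
ee_rot: [180.0, -0.0, 84.3]
force: [-2.2, -0.6, 4.3]
gripper_width: 59.3
gripper_force: 25.0
```

Contact with the floor is confirmed. I'll release, rise, and take a check picture later.

Emit:
send_rows(
  motion=[
    {"tx": 0,"ty": 0,"tz": 0,"rx": 0,"ry": 0,"rz": 0,"gripper": -1},
    {"tx": 0,"ty": 0,"tz": 0,"rx": 0,"ry": 0,"rz": 0,"gripper": -1},
    {"tx": 0,"ty": 0,"tz": 0,"rx": 0,"ry": 0,"rz": 0,"gripper": -1},
    {"tx": 0,"ty": 0,"tz": 0,"rx": 0,"ry": 0,"rz": 0,"gripper": -1},
    {"tx": 0,"ty": 0,"tz": -0.03,"rx": 0,"ry": 0,"rz": 0,"gripper": -1},
    {"tx": 0,"ty": 0,"tz": -0.06,"rx": 0,"ry": 0,"rz": 0,"gripper": -1},
    {"tx": 0,"ty": 0,"tz": -0.08,"rx": 0,"ry": 0,"rz": 0,"gripper": -1},
    {"tx": 0,"ty": 0,"tz": -0.06,"rx": 0,"ry": 0,"rz": 0,"gripper": -1},
    {"tx": 0,"ty": 0,"tz": -0.03,"rx": 0,"ry": 0,"rz": -0.19,"gripper": -1},
    {"tx": -0.044,"ty": 0.0115,"tz": 0,"rx": 0,"ry": 0,"rz": 0,"gripper": -1},
    {"tx": -0.08,"ty": 0.021,"tz": 0,"rx": 0,"ry": 0,"rz": 0,"gripper": -1},
    {"tx": -0.09,"ty": 0.0235,"tz": 0,"rx": 0,"ry": 0,"rz": 0,"gripper": -1},
  ],
)

```text
time_s: 9.12
ee_pos: [509.8, 77.3, 184.7]
ee_rot: [179.9, -0.0, 90.1]
force: [0.4, 0.6, 0.9]
gripper_width: 91.1
gripper_force: 0.0
```

Emit:
send_rows(
  motion=[
    {"tx": -0.09,"ty": 0.0235,"tz": 0,"rx": 0,"ry": 0,"rz": 0,"gripper": -1},
    {"tx": -0.09,"ty": 0.0235,"tz": 0,"rx": 0,"ry": 0,"rz": 0,"gripper": -1},
    {"tx": -0.09,"ty": 0.0235,"tz": 0,"rx": 0,"ry": 0,"rz": 0,"gripper": -1},
    {"tx": -0.09,"ty": 0.0235,"tz": 0,"rx": 0,"ry": 0,"rz": 0,"gripper": -1},
    {"tx": -0.09,"ty": 0.0235,"tz": 0,"rx": 0,"ry": 0,"rz": 0,"gripper": -1},
    {"tx": -0.09,"ty": 0.0235,"tz": 0,"rx": 0,"ry": 0,"rz": 0,"gripper": -1},
    {"tx": -0.07,"ty": 0.018,"tz": 0,"rx": 0,"ry": 0,"rz": 0,"gripper": -1},
    {"tx": -0.044,"ty": 0.012,"tz": 0,"rx": 0,"ry": 0,"rz": 0,"gripper": -1},
    {"tx": 0,"ty": 0,"tz": 0,"rx": 0,"ry": 0,"rz": 0,"gripper": -1},
  ],
)

```text
time_s: 10.25
ee_pos: [595.0, -249.8, 183.6]
ee_rot: [180.0, -0.0, 89.9]
force: [-0.2, 0.5, -0.4]
gripper_width: 91.4
gripper_force: 0.0
```

```bash
python3 - <<'E'
from h import *
s=env.state();print(s["ee_pos"],s["ee_rot"],s["gripper_width"],s["force"])
c=cam("side");save(c,"side2.png")
E
```

```text
[ 595.04491159 -249.76649023  183.58911787] [ 1.79986809e+02 -1.73978645e-02  8.99176500e+01] 91.36541463551924 [-0.19705928  0.49554969 -0.37991646]
```

View pics/side2.png

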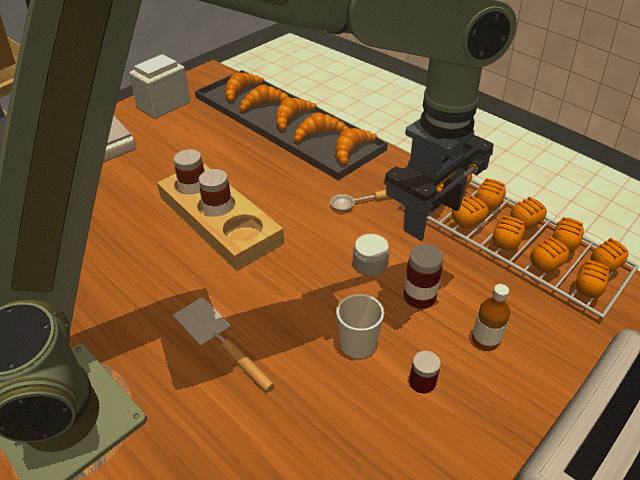

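The first jar stands upright in the middle hole (214,192). The gripper is above the second jar (424,275), so I'll descend and grip.

Emit:
send_rows(
  motion=[
    {"tx": 0,"ty": 0,"tz": 0.05,"rx": 0,"ry": 0,"rz": 0,"gripper": -1},
    {"tx": 0,"ty": 0,"tz": 0.07,"rx": 0,"ry": 0,"rz": 0,"gripper": -1},
    {"tx": 0,"ty": 0,"tz": 0.07,"rx": 0,"ry": 0,"rz": 0,"gripper": -1},
    {"tx": 0,"ty": 0,"tz": 0.05,"rx": 0,"ry": 0,"rz": 0,"gripper": -1},
    {"tx": 0,"ty": 0,"tz": 0.031,"rx": 0,"ry": 0,"rz": 0,"gripper": -1},
    {"tx": 0,"ty": 0,"tz": 0,"rx": 0,"ry": 0,"rz": 0,"gripper": -1},
    {"tx": 0,"ty": 0,"tz": 0,"rx": 0,"ry": 0,"rz": 0,"gripper": 1},
    {"tx": 0,"ty": 0,"tz": 0,"rx": 0,"ry": 0,"rz": 0,"gripper": 1},
    {"tx": 0,"ty": 0,"tz": 0,"rx": 0,"ry": 0,"rz": 0,"gripper": 1},
    {"tx": 0,"ty": 0,"tz": 0,"rx": 0,"ry": 0,"rz": 0,"gripper": 1},
    {"tx": 0,"ty": 0,"tz": 0,"rx": 0,"ry": 0,"rz": 0,"gripper": 1},
  ],
  grip_force=25,
)

```text
time_s: 11.68
ee_pos: [594.8, -249.1, 48.5]
ee_rot: [-180.0, 0.0, 90.0]
force: [-1.4, 0.4, 4.4]
gripper_width: 59.4
gripper_force: 25.0
```

Emit:
send_rows(
  motion=[
    {"tx": 0,"ty": 0,"tz": -0.04,"rx": 0,"ry": 0,"rz": 0,"gripper": 1},
    {"tx": 0,"ty": 0,"tz": -0.09,"rx": 0,"ry": 0,"rz": 0,"gripper": 1},
    {"tx": 0,"ty": 0,"tz": -0.07,"rx": 0,"ry": 0,"rz": 0,"gripper": 1},
    {"tx": 0.05,"ty": -0.0182,"tz": 0,"rx": 0,"ry": 0,"rz": 0,"gripper": 1},
    {"tx": 0.09,"ty": -0.0326,"tz": 0,"rx": 0,"ry": 0,"rz": 0,"gripper": 1},
    {"tx": 0.09,"ty": -0.0326,"tz": 0,"rx": 0,"ry": 0,"rz": 0,"gripper": 1},
    {"tx": 0.09,"ty": -0.0326,"tz": 0,"rx": 0,"ry": 0,"rz": 0,"gripper": 1},
    {"tx": 0.09,"ty": -0.0326,"tz": 0,"rx": 0,"ry": 0,"rz": 0,"gripper": 1},
    {"tx": 0.09,"ty": -0.0326,"tz": 0,"rx": 0,"ry": 0,"rz": 0,"gripper": 1},
    {"tx": 0.09,"ty": -0.0326,"tz": 0,"rx": 0,"ry": 0,"rz": 0,"gripper": 1},
    {"tx": 0.06,"ty": -0.0218,"tz": 0,"rx": 0,"ry": 0,"rz": 0,"gripper": 1},
    {"tx": 0.03,"ty": -0.011,"tz": 0,"rx": 0,"ry": 0,"rz": 0,"gripper": 1},
  ],
)

```text
time_s: 13.18
ee_pos: [470.6, 92.2, 147.3]
ee_rot: [-179.9, 0.0, 90.1]
force: [0.3, 0.0, -3.4]
gripper_width: 59.4
gripper_force: 25.0
```

Emit:
send_rows(
  motion=[
    {"tx": 0,"ty": 0,"tz": 0,"rx": 0,"ry": 0,"rz": 0.19,"gripper": 1},
    {"tx": 0,"ty": 0,"tz": 0,"rx": 0,"ry": 0,"rz": 0,"gripper": 1},
  ],
)

```text
time_s: 13.42
ee_pos: [471.7, 90.7, 147.6]
ee_rot: [-180.0, 0.0, 84.4]
force: [0.1, -0.6, -3.5]
gripper_width: 60.0
gripper_force: 25.0
```

```bash
python3 - <<'E'
from h import *
s=env.state();print(s["ee_pos"],s["ee_rot"],s["gripper_width"],s["force"])
c=cam("side");save(c,"side3.png")
a=cv2.imread("pics/side3.png")
cv2.imwrite("pics/s3.png",cv2.resize(a[80:280,140:340],None,fx=3,fy=3,interpolation=cv2.INTER_CUBIC))
p=s["ee_pos"]; print((w2px(c,[[p[0],p[1],p[2]-48.5],[471.5,91,42]])-[140,80])*3)
E
```

```text
[471.68735187  90.72624285 147.60562382] [-1.79988838e+02  1.90874241e-02  8.43717011e+01] 59.96611313517506 [ 0.1018477  -0.61448074 -3.48142776]
[[300.6692919  374.70301266]
 [309.2178972  442.13025459]]
```

View pics/s3.png

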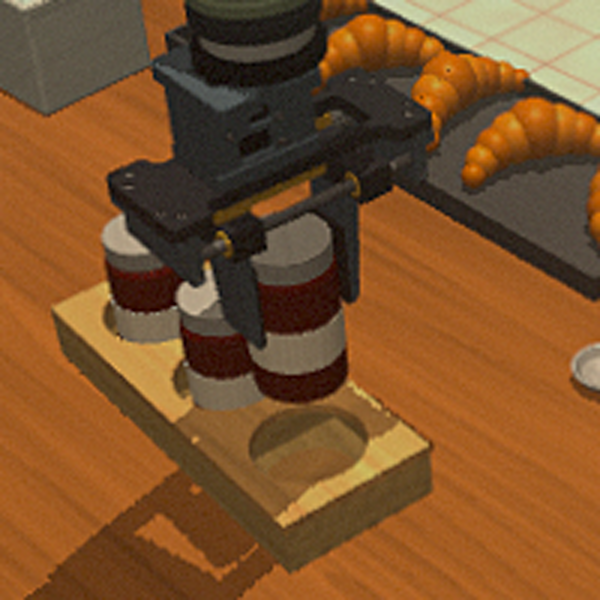

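The jar foot (301,376) is above the last hole (308,441), as predicted. I'll lower it the same way.

Emit:
send_rows(
  motion=[
    {"tx": 0,"ty": 0,"tz": 0.04,"rx": 0,"ry": 0,"rz": 0,"gripper": 1},
    {"tx": 0,"ty": 0,"tz": 0.055,"rx": 0,"ry": 0,"rz": 0,"gripper": 1},
    {"tx": 0,"ty": 0,"tz": 0.04,"rx": 0,"ry": 0,"rz": 0,"gripper": 1},
    {"tx": 0,"ty": 0,"tz": 0.022,"rx": 0,"ry": 0,"rz": 0,"gripper": 1},
    {"tx": 0,"ty": 0,"tz": 0.012,"rx": 0,"ry": 0,"rz": 0,"gripper": 1},
    {"tx": 0,"ty": 0,"tz": 0.006,"rx": 0,"ry": 0,"rz": 0,"gripper": 1},
    {"tx": 0,"ty": 0,"tz": 0.005,"rx": 0,"ry": 0,"rz": 0,"gripper": 1},
    {"tx": 0,"ty": 0,"tz": 0.003,"rx": 0,"ry": 0,"rz": 0,"gripper": 1},
    {"tx": 0,"ty": 0,"tz": 0.003,"rx": 0,"ry": 0,"rz": 0,"gripper": 1},
    {"tx": 0,"ty": 0,"tz": 0,"rx": 0,"ry": 0,"rz": 0,"gripper": 1},
  ],
)

```text
time_s: 14.72
ee_pos: [471.6, 91.0, 55.0]
ee_rot: [180.0, -0.0, 84.3]
force: [0.3, 0.7, -3.6]
gripper_width: 59.7
gripper_force: 25.0
```

Emit:
send_rows(
  motion=[
    {"tx": 0,"ty": 0,"tz": 0.002,"rx": 0,"ry": 0,"rz": 0,"gripper": 1},
    {"tx": 0,"ty": 0,"tz": 0.001,"rx": 0,"ry": 0,"rz": 0,"gripper": 1},
    {"tx": 0,"ty": 0,"tz": 0,"rx": 0,"ry": 0,"rz": 0,"gripper": 1},
  ],
)

```text
time_s: 15.1
ee_pos: [471.7, 91.1, 54.5]
ee_rot: [180.0, -0.0, 84.3]
force: [-2.2, -0.1, 4.7]
gripper_width: 59.4
gripper_force: 25.0
```

The jar is touching the floor. I'll release and rise clear.

Emit:
send_rows(
  motion=[
    {"tx": 0,"ty": 0,"tz": 0,"rx": 0,"ry": 0,"rz": 0,"gripper": -1},
    {"tx": 0,"ty": 0,"tz": 0,"rx": 0,"ry": 0,"rz": 0,"gripper": -1},
    {"tx": 0,"ty": 0,"tz": 0,"rx": 0,"ry": 0,"rz": 0,"gripper": -1},
    {"tx": 0,"ty": 0,"tz": 0,"rx": 0,"ry": 0,"rz": 0,"gripper": -1},
    {"tx": 0,"ty": 0,"tz": -0.03,"rx": 0,"ry": 0,"rz": 0,"gripper": -1},
    {"tx": 0,"ty": 0,"tz": -0.06,"rx": 0,"ry": 0,"rz": 0,"gripper": -1},
    {"tx": 0,"ty": 0,"tz": -0.09,"rx": 0,"ry": 0,"rz": 0,"gripper": -1},
    {"tx": 0,"ty": 0,"tz": -0.09,"rx": 0,"ry": 0,"rz": 0,"gripper": -1},
    {"tx": 0,"ty": 0,"tz": -0.06,"rx": 0,"ry": 0,"rz": 0,"gripper": -1},
    {"tx": 0,"ty": 0,"tz": -0.03,"rx": 0,"ry": 0,"rz": 0,"gripper": -1},
    {"tx": 0,"ty": 0,"tz": 0,"rx": 0,"ry": 0,"rz": 0,"gripper": -1},
  ],
)

```text
time_s: 16.48
ee_pos: [471.8, 91.0, 233.7]
ee_rot: [179.9, -0.0, 84.3]
force: [-0.7, 0.7, -0.2]
gripper_width: 91.6
gripper_force: 0.0
```

```bash
python3 - <<'E'
from h import *
c=cam("side");save(c,"side4.png")
a=cv2.imread("pics/side4.png")
cv2.imwrite("pics/s4.png",cv2.resize(a[80:280,140:340],None,fx=3,fy=3,interpolation=cv2.INTER_CUBIC))
E
```

```text
(no output)
```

View pics/s4.png

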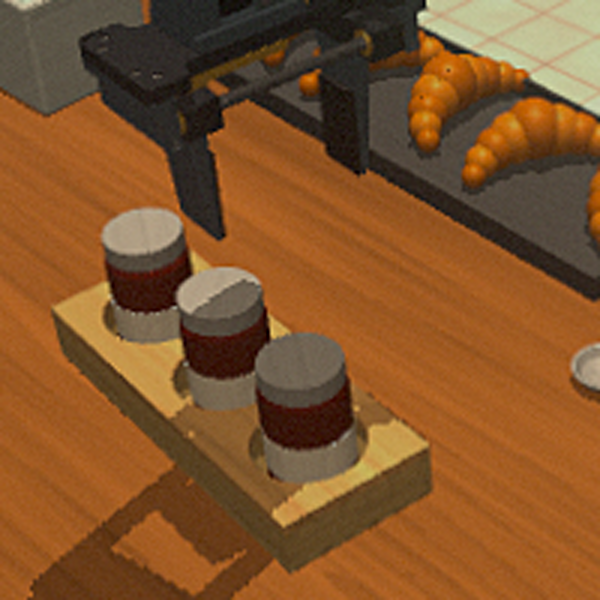

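All three jars stand upright and evenly seated, with lids at (145,235), (220,298) and (300,365). The gripper is clear of them.

```bash
python3 -c "
from workcell import env
print(env.job_done())"
```

```text
the job is handed in; nothing more can be done
None
```

Both loose jars are in the carrier's two empty holes, upright and set down gently on its floor. I left the jar that was already there alone, and handed the job in at about 17 s; no verdict was returned.

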